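# Run the nut mill: set its speed, key the knurled lid and hold it down

### The arm

A 7-joint arm with a two-finger parallel gripper is mounted at the origin on the work surface. World frame = base frame: x ahead of the robot, y to its left, z up, the work surface at z = 0. Lengths are in m, angles in rad, forces in N, time in s.
With the tool pointing down it reaches from about 0.425 to 0.875 m from the base axis. Payload 8.4 kg.
Tool frame: the origin (TCP) lies on the centre line of the jaws, within the pads' length; the fingertips stand 11 mm ahead of it and the grasp point (between the pads) lies 8 mm behind it (env.finger_overhang is the distance from the TCP to the fingertips, in m); z points along the fingers, y is the line along which they close (so a half turn about z gives the same grasp; the last joint's range is limited). The gripper opens to 85 mm and grips with 20 to 120 N. Pads are 22 mm wide; open, the fingers measure 114 mm over their backs; the gripper's body (76 mm by 85 mm) begins 54 mm behind the grasp point. The pads swing forward as they close: fully open they stand 13 mm farther back than shut.
Start: joints at [1.034, 0.333, 0.04, 1.465, -0.013, 1.343, -0.059], TCP at [0.276, -0.589, 0.242] pointing down, gripper open.
Joint ranges: [-2.58, 2.58], [-0.38, 2.09], [-1.3, 1.39], [0.25, 2.4], [-1.5, 4.64], [0.08, 2.09], [-2.65, 2.65]. Speed limits (rad/s): [2.22, 2.22, 2.79, 2.79, 3.14, 3.14, 3.14].

### API

Orientations are given as a unit quaternion [x, y, z, w].
In Python, from rig import env, cams, order gives the robot as it stands.
- The arm moves only by the tool step_arm, never from a script. Its argument "plan" is a list of rows, each an object of numbers: "rx", "ry", "rz": the turn, a rotation vector about the tool's x, y, z in rad; "x", "y", "z": the shift along the tool's x, y, z in m; "gripper": the finger opening in m, from 0 to 0.0854. In form: [{"rx": .., "ry": .., "rz": .., "x": .., "y": .., "z": .., "gripper": ..}, ...]. A call has 1 to 12 rows; each row is the pose to reach, as a shift and turn from the pose commanded when the call began, along the tool's axes at that moment; what a row does not reach only later rows make up. A row lasts 1/12 s, in which the tool goes at most 41.7 mm and 7.16 degrees, less where a joint would pass 70% of its speed; a pose out of reach is approached as far as the arm can. A call with a gripper value outside its range is refused whole. The fingers move at their own pace and stop on an object; the grip force is fixed at half the most. Time passes only in rows, so rows that repeat a pose let the fingers close. It gives the time, the measured TCP pose, the force, the opening and the grip force at its end, in the units of the state.
- env.read_state(): the state, without advancing time (a new reading comes with each control period).
- cams.camera(name): name is "scene" or "top" or "wrist"; returns a dict with "frame" (480x640x3 uint8, red, green, blue), "z_map" (480x640 float32, m along the optical axis (not along the pixel's ray), 0 where there is no reading), "intrinsics" (3x3 intrinsics, pixels), "pose" (4x4, takes a point from camera to world coordinates). Camera axes: x right, y up, looking along -z (the intrinsics and any distortion apply to the point x, -y, -z); pixel columns grow to the right and rows downward; lengths in m; the calibration is good to about 2 mm. A picture is of the moment at which its call begins.
- order.sign_off(): hands the job in; it is judged then, once.
Trained networks look in a picture, given as the dict that the camera call returned (one of the last four; its "shot" number tells which), for a name from the list of things; names that differ only in an ending like _2 or _b are one class to them, and where a whole thing is asked for, a point or a joint stands for the part that bears it (a point fixed in the world has none). Each returns a list of dicts, best first, with "p" (0 to 1); they miss things now and then, are a little off and sometimes report something else, mostly with a low value. They report only what shows in the picture. A call takes as long as a camera call.
- cams.trace(picture, name): "mask" (480x640 bool, what is visible of it) and "position" ([column, row] in pixels, amid what is visible of it).
The state is a dict: "time_s": time; "qpos": joint angles; "qd": joint speeds; "joint_torque": joint torques, N m; "tool_pos": TCP position; "tool_rot": TCP orientation; "wrist_force": force on the tool from outside, world axes, zero at the start; "wrist_torque": the same for the moment, N m; "finger_gap": finger opening in m; "grip_force": force on a finger pad.
Only numpy, scipy, OpenCV 4.12 (cv2) and the standard library are available. Lean on these libraries where they do the work, as an engineer would, in place of code of your own. Each camera call takes 0.05 s, during which the arm holds its last target. There are 200 camera calls.

### The job

Run the small nut mill at its fourth speed: first slide the speed fader to the fourth of its five marks, counted from the thin end of the printed wedge, then turn the knurled lid on the cup until its hidden keyways drop over the cup's pins, and push the lid fully home against its spring. The mill runs only while the lid is held down, so finish with your fingers still on the lid, holding it pushed fully home, and leave the bowl, the jar and the tub where they are.

Things in the scene. Friction and masses are not known exactly. Their poses are not given: they have to be found in the camera images.
- mill: The bench mill: a white box 170 x 330 mm in plan with an aluminium deck on top, deck 80 mm above the worktop; it does not move. Origin under its centre on the worktop, x to its back, y from the fader (at y -0.075) to the grinding cup (axis at y +0.090), z up.
- speed (a joint): The speed fader, in m: 0 at the slow (thin wedge) end, 0.060 at the fast end, growing along the mill's +y. The five marks are at 0, 0.015, 0.030, 0.045 and 0.060; the fourth is 0.045. It stays where it is left and takes about 2 N to slide.
- fader_cap (a point): Centre of the fader's black cap, a block 26 mm across the track (mill x), 13 mm along it (mill y), 18 mm high, about 10 mm above the deck.
- mark4 (a point): Where the centre of the fader's cap is when it is set to the fourth mark (fixed to the mill).
- collar (a point): Centre of the lid's knurled aluminium collar, on its axis, z up. The loose lid (about 0.2 kg) is a round cap 62 mm in diameter over its knurling; its underside is 20 mm below this point, its rim 17 mm above, the top of its shallow clear dome (52 mm wide) 26 mm above. It starts set on the cup's neck but not keyed, resting on the pins, this point 29 mm above the seat.
- dome_top (a point): Top of the lid's dome, on the axis. Hidden in the lid's skirt are three equal keyways, 120 degrees apart, open below. At the start they are 15 to 105 degrees of turn from the pins, either way round; where is not told. Within about 4 degrees of true they let the lid drop 4 mm onto the sprung ring; it can then be pushed 5 mm further, fully home. Keyed, it no longer turns.
- cup_seat (a point): Centre of the shoulder on the cup's axis where the lid's underside sits when fully home (collar centre then 20 mm above it), 110 mm above the worktop, fixed to the mill. Below it the cup is 60 mm in diameter and stands 30 mm out of the deck; above it a 47 mm neck, inside the lid, carries three 6 mm round pins that the lid's skirt hides.
- run_ring (a joint): The sprung ring round the neck under the lid that lets the mill run, in m: 0 up, 0.005 pushed fully down. It pushes the lid up with 4 N at first and 9 N fully down.
- bowl: Bystander: steel bowl, 170 mm wide, 70 mm high; origin at its underside.
- jar: Bystander: glass jar, 64 mm wide, 85 mm high; origin at its underside.
- tub: Bystander: open white plastic tub 120 x 170 mm, 65 mm high; origin at its underside.

How it is judged:
On the way, in this order (a step that is already met when the one before it is completed fails the run):
1. the speed fader stands at the fourth mark, while the lid is not keyed yet (value of joint speed between 0.0415 and 0.0485 m and z of collar in the frame of cup_seat above 0.0275 m), for 0.2 s.
2. the lid has been turned until its keyways dropped over the pins (z of collar in the frame of cup_seat below 0.0262 m and horizontal distance between collar and cup_seat below 0.004 m and angle between collar's own z axis and vertical below 0.08 rad), for 0.1 s.
At the end, for the whole second after the job is handed in: The fader stands within 3.5 mm of the fourth mark; the lid is keyed, level, on the cup's axis (within 4 mm) and within 1.5 mm of fully home; the sprung ring is at least 3.5 mm down; and the fingers are still pressing or gripping the lid with more than 2 N (value of joint speed between 0.0415 and 0.0485 m and value of joint run_ring above 0.0035 m and z of collar in the frame of cup_seat below 0.0215 m and horizontal distance between collar and cup_seat below 0.004 m and angle between collar's own z axis and vertical below 0.06 rad and contact force between the fingers and lid above 2 N); the arm keeps its last pose, push and grip.
It fails at once if a bystander (bowl, jar or tub) is moved by more than 30 mm (distance of any of bowl, jar, tub from where it was at the start of the episode above 0.03 m).
It also fails if it takes over 67 s, if anything falls off the work surface, if the arm or the gripper's body presses on something with over 40 N, if the wrist force passes 120 N, or if a joint passes its speed limit or range.

## Working session

There is one attempt and no reset: what is moved stays moved. The work goes in short steps, Python scripts to look and compute and a tool call to move; the robot and the scene stay as the last step left them, time stands still between calls to the robot, and variables do not carry over. Pictures are saved under pics/ and viewed, at most 10 in all, crops included, and the job is handed in when it is done.

Besides the shell and the picture viewer there is one more tool, called after "Request:" by a JSON object that holds its "method" and its "body". step_arm: Moves the arm, as the interface text tells. Its arguments: {"type":"object","properties":{"plan":{"type":"array","items":{"type":"object","properties":{"rx":{"type":"number"},"ry":{"type":"number"},"rz":{"type":"number"},"x":{"type":"number"},"y":{"type":"number"},"z":{"type":"number"},"gripper":{"type":"number"}}}}},"required":["plan"]}

```bash
ls; mkdir -p pics
cat > h.py <<'E'
import numpy as np, cv2
from rig import env, cams, order
def pts(p, mask):
    v,u=np.nonzero(mask & (p["z_map"]>0)); z=p["z_map"][v,u]; K=p["intrinsics"]
    c=np.c_[(u-K[0,2])/K[0,0]*z, -(v-K[1,2])/K[1,1]*z, -z]
    return c@p["pose"][:3,:3].T+p["pose"][:3,3], u, v
def save(p,n): cv2.imwrite("pics/"+n,p["frame"][:,:,::-1])
E
python3 - <<'E'
from h import *
np.set_printoptions(precision=4,suppress=True)
s=env.read_state(); print(s["tool_pos"],s["tool_rot"],s["wrist_force"],s["finger_gap"])
P={n:cams.camera(n) for n in("top","scene")}
cv2.imwrite("pics/a_top.png",P["top"]["frame"][:,:,::-1]); save(P["scene"],"a_scene.png")
for c,p in P.items():
  for n in("mill","fader_cap","collar","dome_top","bowl","jar","tub","mark4"):
    try: r=cams.trace(p,n)
    except Exception as e: print(n,e); continue
    for d in r[:2]:
        q,u,v=pts(p,d["mask"])
        print(c,n,round(d["p"],2),d["position"],len(q),*( [np.median(q,0),q.min(0),q.max(0)] if len(q) else []))
E
```

```text
pics
[ 0.2754 -0.5883  0.2414] [ 0.9761  0.2171 -0.0002 -0.0008] [ 0.507  -0.1039 -1.3097] 0.08549173029294584
top mill 0.89 [402.6, 281.9] 14243 [ 0.556  -0.0982  0.0799] [ 0.4548 -0.2852 -0.005 ] [0.7019 0.0906 0.1584]
top fader_cap 0.51 [447.9, 290.0] 63 [ 0.5438 -0.1826  0.0991] [ 0.5356 -0.1881  0.0955] [ 0.5547 -0.176   0.1036]
top collar 0.97 [355.4, 257.9] 1048 [0.5828 0.0003 0.1605] [ 0.5558 -0.0367  0.0806] [0.6167 0.0307 0.167 ]
top bowl 0.79 [550.5, 291.4] 6035 [ 0.5612 -0.4064  0.0285] [ 0.474  -0.4683 -0.0042] [ 0.6394 -0.3005  0.0738]
top bowl 0.64 [403.5, 280.9] 13897 [ 0.5551 -0.0999  0.0799] [ 0.4548 -0.2846 -0.0012] [0.6774 0.0872 0.1525]
top jar 0.93 [456.0, 200.8] 1138 [ 0.7232 -0.2068  0.0827] [ 0.7002 -0.2619 -0.0016] [ 0.7855 -0.1813  0.0898]
top jar 0.35 [405.6, 279.2] 13777 [ 0.5554 -0.0999  0.0799] [ 0.4564 -0.2823 -0.005 ] [0.6756 0.0857 0.1568]
top tub 0.69 [259.9, 237.4] 5597 [0.6551 0.1894 0.0049] [ 0.5713  0.0884 -0.003 ] [0.7424 0.2795 0.0691]
top mark4 0.76 [404.1, 281.0] 13896 [ 0.5556 -0.0998  0.0799] [ 0.4548 -0.2846 -0.0033] [0.6961 0.0872 0.1572
[... 314 characters left out ...]
0.1185] [0.621  0.0329 0.1665]
scene dome_top 0.19 [293.2, 247.8] 74 [ 0.612  -0.0048  0.1145] [ 0.596  -0.0248  0.1111] [0.6174 0.0187 0.1172]
scene bowl 0.68 [87.0, 292.2] 5387 [ 0.5212 -0.3874  0.0421] [ 0.3686 -0.4874 -0.0026] [ 0.6415 -0.2983  0.0728]
scene jar 0.96 [198.8, 343.3] 2134 [ 0.7536 -0.2138  0.0594] [ 0.6193 -0.2444 -0.0016] [ 0.768  -0.171   0.0881]
scene tub 0.6 [393.6, 277.2] 5705 [0.6443 0.1888 0.0328] [ 0.5118  0.0894 -0.0026] [0.7274 0.3172 0.069 ]
scene tub 0.43 [193.4, 256.3] 103 [ 0.5571 -0.1829  0.0978] [ 0.532  -0.1908  0.0832] [ 0.5649 -0.1752  0.1015]
scene mark4 0.81 [241.4, 276.7] 12270 [ 0.6228 -0.1069  0.0791] [ 0.3619 -0.2621 -0.0021] [0.6852 0.0854 0.1015]
```

Run:
```python
from h import *
np.set_printoptions(precision=4,suppress=True)
p=cams.camera("top"); allm=np.ones((480,640),bool)
q,u,v=pts(p,allm)
m=(abs(q[:,2]-.08)<.006)&(q[:,0]>.4)&(q[:,0]<.72)&(q[:,1]>-.3)&(q[:,1]<.1)
im=np.zeros((480,640),np.uint8); im[v[m],u[m]]=255
im=cv2.morphologyEx(im,cv2.MORPH_OPEN,np.ones((3,3)))
n,l,st,_=cv2.connectedComponentsWithStats(im); k=1+st[1:,4].argmax()
k_=(l[v,u]==k); r=cv2.minAreaRect((q[k_,:2]*1000).astype(np.float32)); print(r, q[k_,2].mean())
# lid top rim
m=(q[:,2]>.145)&(abs(q[:,0]-.585)<.06)&(abs(q[:,1])<.05)
a=q[m]; c=cv2.minEnclosingCircle((a[:,:2]*1000).astype(np.float32)); print(c,a.mean(0),np.percentile(a[:,2],[5,50,95,100]))
m=(q[:,2]>.092)&(q[:,2]<.11)&(abs(q[:,0]-.55)<.06)&(abs(q[:,1]+.18)<.06)
a=q[m]; print("cap",len(a),a.mean(0),a.min(0),a.max(0))
t=cv2.resize(p["frame"][190:370,300:510],None,fx=3.3,fy=3.3,interpolation=2)
cv2.imwrite("pics/b.png",t[:,:,::-1])
s=cams.camera("scene"); t=cv2.resize(s["frame"][180:400,120:390],None,fx=2.7,fy=2.7,interpolation=2)
cv2.imwrite("pics/c.png",t[:,:,::-1])
q,u,v=pts(s,allm)
m=(q[:,2]>.135)&(abs(q[:,0]-.585)<.06)&(abs(q[:,1])<.05); a=q[m]; print("scene lid",cv2.minEnclosingCircle((a[:,:2]*1000).astype(np.float32)),a.max(0),a.min(0))
```

```text
((568.7308349609375, -88.42265319824219), (319.978759765625, 160.8620147705078), 78.02035522460938) 0.0800356927821299
((587.598876953125, 0.06961185485124588), 31.767955780029297) [0.5853 0.0002 0.1598] [0.1523 0.161  0.1646 0.1671]
cap 107 [ 0.5473 -0.1838  0.0987] [ 0.5344 -0.1919  0.0924] [ 0.5604 -0.1764  0.1025]
scene lid ((589.7967529296875, 1.4744027853012085), 31.793743133544922) [0.62   0.0325 0.1667] [ 0.5599 -0.0293  0.1351]
```

View pics/b.png

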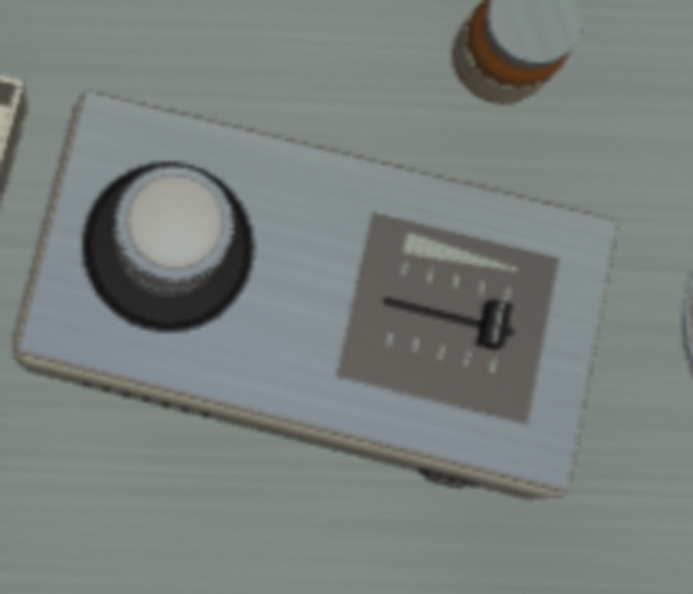

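View pics/c.png

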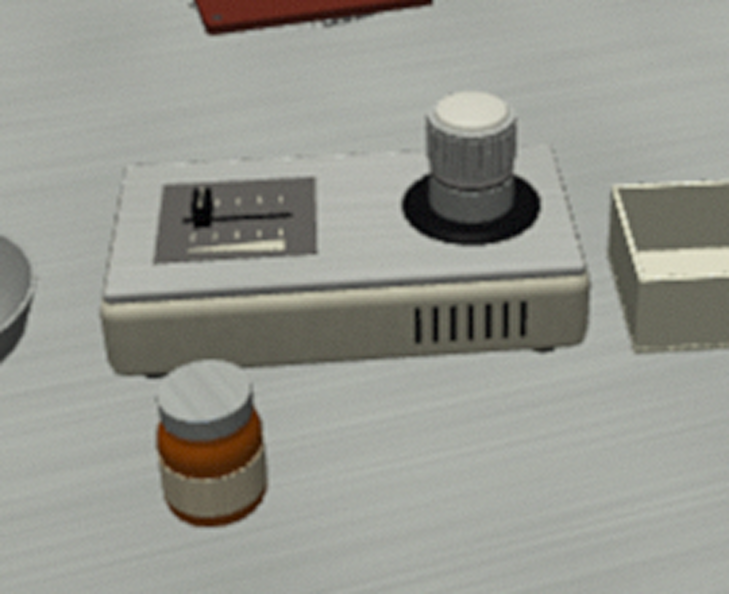

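```bash
cat >> h.py <<'E'
from scipy.spatial.transform import Rotation as R
np.set_printoptions(precision=4,suppress=True)
def goto(pos, xang):
    """shift/turn in tool axes to a tool-down pose with tool x at xang deg in world"""
    s=env.read_state(); R0=R.from_quat(s["tool_rot"]); a=np.radians(xang)
    T=R.from_matrix(np.c_[[np.cos(a),np.sin(a),0],[np.sin(a),-np.cos(a),0],[0,0,-1]])
    print("shift",R0.inv().apply(np.array(pos)-s["tool_pos"]),"turn",(R0.inv()*T).as_rotvec(),"t",s["time_s"])
def ray(p,u,v,z):
    K=p["intrinsics"]; d=p["pose"][:3,:3]@np.array([(u-K[0,2])/K[0,0],-(v-K[1,2])/K[1,1],-1]); o=p["pose"][:3,3]
    return o+d*(z-o[2])/d[2]
E
python3 - <<'E'
from h import *
p=cams.camera("top"); 
C=np.array([.5687,-.0884]); Y=np.array([.207,.978]); X=np.array([.978,-.207])
for U,L in (((405,270),(390,340)),((430,276),(415,347)),((455,282),(440,354)),((480,288),(467,360)),((508,292),(493,367))):
    m=(np.array(U)+L)/2/3.3+[300,190]; w=ray(p,*m,.08); print(w, (w[:2]-C)@X,(w[:2]-C)@Y)
for d in cams.trace(p,"fader_cap")[:1]:
    w=ray(p,*d["position"],.099); print("cap",w,(w[:2]-C)@X,(w[:2]-C)@Y)
goto([.549,-.186,.17],-12)
E
```

```text
[ 0.558 -0.133  0.08 ] -0.001254425744542096 -0.045873111443884784
[ 0.5548 -0.1473  0.08  ] -0.0014134996229951242 -0.06048539107595985
[ 0.5516 -0.1615  0.08  ] -0.001572270080081371 -0.07506979889210341
[ 0.5488 -0.1763  0.08  ] -0.0013098069593774789 -0.09012402415296662
[ 0.5462 -0.1917  0.08  ] -0.0006271745812602928 -0.10564987735150501
cap [ 0.5437 -0.1821  0.099 ] -0.005033352243795652 -0.09685794152137162
shift [ 0.4184 -0.2488  0.0723] turn [-0.      0.      0.6473] t 1.1
```

Request:
{"method": "step_arm", "body": {"plan": [{"x": 0.418,"y": -0.249,"z": 0.072,"rz": 0.647,"gripper": 0.05},{"x": 0.418,"y": -0.249,"z": 0.072,"rz": 0.647,"gripper": 0.05},{"x": 0.418,"y": -0.249,"z": 0.072,"rz": 0.647,"gripper": 0.05},{"x": 0.418,"y": -0.249,"z": 0.072,"rz": 0.647,"gripper": 0.05},{"x": 0.418,"y": -0.249,"z": 0.072,"rz": 0.647,"gripper": 0.05},{"x": 0.418,"y": -0.249,"z": 0.072,"rz": 0.647,"gripper": 0.05},{"x": 0.418,"y": -0.249,"z": 0.072,"rz": 0.647,"gripper": 0.05},{"x": 0.418,"y": -0.249,"z": 0.072,"rz": 0.647,"gripper": 0.05},{"x": 0.418,"y": -0.249,"z": 0.072,"rz": 0.647,"gripper": 0.05},{"x": 0.418,"y": -0.249,"z": 0.072,"rz": 0.647,"gripper": 0.05},{"x": 0.418,"y": -0.249,"z": 0.072,"rz": 0.647,"gripper": 0.05},{"x": 0.418,"y": -0.249,"z": 0.072,"rz": 0.647,"gripper": 0.05}]}}

```text
$.plan[0]: bad value
```

Request:
{"method": "step_arm", "body": {"plan": [{"gripper": 0.05},{"gripper": 0.05},{"gripper": 0.05}]}}

```text
$.plan[0]: bad value
```

Run:
```python
from h import *
goto([.549,-.186,.096],-12)
p=cams.camera("wrist"); save(p,"w1.png")
q,u,v=pts(p,np.ones((480,640),bool)); C=np.array([.5687,-.0884]); Y=np.array([.207,.978]); X=np.array([.978,-.207])
for d in cams.trace(p,"fader_cap")[:2]:
    a,_,_=pts(p,d["mask"]); a=a[a[:,2]>.094]; b=a[:,:2]-C; print(d["p"],d["position"],len(a),a.mean(0),(b@X).min(),(b@X).max(),(b@Y).min(),(b@Y).max())
```

```text
shift [ 0.4184 -0.2487  0.1463] turn [-0.      0.      0.6473] t 1.1
```

View pics/w1.png

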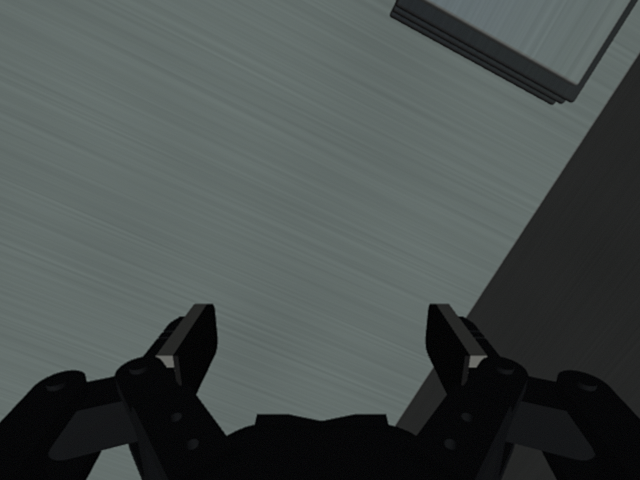

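The move was refused, so the picture only shows bare bench under the open fingers (tips around columns 200 and 440, row 330). I'll resend with every field filled in.

Request:
{"method": "step_arm", "body": {"plan": [{"rx": 0,"ry": 0,"x": 0.418,"y": -0.249,"z": 0.072,"rz": 0.647,"gripper": 0.05},{"rx": 0,"ry": 0,"x": 0.418,"y": -0.249,"z": 0.072,"rz": 0.647,"gripper": 0.05},{"rx": 0,"ry": 0,"x": 0.418,"y": -0.249,"z": 0.072,"rz": 0.647,"gripper": 0.05},{"rx": 0,"ry": 0,"x": 0.418,"y": -0.249,"z": 0.072,"rz": 0.647,"gripper": 0.05},{"rx": 0,"ry": 0,"x": 0.418,"y": -0.249,"z": 0.072,"rz": 0.647,"gripper": 0.05},{"rx": 0,"ry": 0,"x": 0.418,"y": -0.249,"z": 0.072,"rz": 0.647,"gripper": 0.05},{"rx": 0,"ry": 0,"x": 0.418,"y": -0.249,"z": 0.072,"rz": 0.647,"gripper": 0.05},{"rx": 0,"ry": 0,"x": 0.418,"y": -0.249,"z": 0.072,"rz": 0.647,"gripper": 0.05},{"rx": 0,"ry": 0,"x": 0.418,"y": -0.249,"z": 0.072,"rz": 0.647,"gripper": 0.05},{"rx": 0,"ry": 0,"x": 0.418,"y": -0.249,"z": 0.072,"rz": 0.647,"gripper": 0.05},{"rx": 0,"ry": 0,"x": 0.418,"y": -0.249,"z": 0.072,"rz": 0.647,"gripper": 0.05},{"rx": 0,"ry": 0,"x": 0.418,"y": -0.249,"z": 0.072,"rz": 0.647,"gripper": 0.05}]}}

```text
time_s: 2.2
tool_pos: [0.549, -0.1848, 0.1705]
tool_rot: [0.995, -0.105, 0.0, 0.0]
wrist_force: [0.7, -0.8, -0.3]
finger_gap: 0.0501
grip_force: 0.0
```

Run:
```python
from h import *
C=np.array([.5687,-.0884]); Y=np.array([.207,.978]); X=np.array([.978,-.207])
p=cams.camera("wrist"); save(p,"w2.png")
for d in cams.trace(p,"fader_cap")[:2]:
    a,_,_=pts(p,d["mask"]); a=a[(a[:,2]>.094)&(a[:,2]<.11)]; b=a[:,:2]-C; print(d["p"],d["position"],len(a),a.mean(0),*(np.percentile(b@k,[2,98]) for k in(X,Y)))
```

```text
0.95 [319.5, 259.0] 853 [ 0.5481 -0.1833  0.0981] [-0.0132  0.011 ] [-0.1031 -0.091 ]
```

View pics/w2.png

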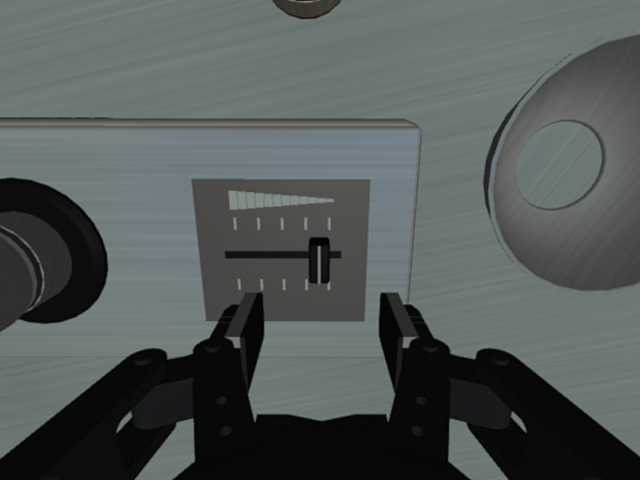

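The wrist view shows the cap at (319, 259), inside the open fingers, with the wedge thin on the right. The five marks sit at columns 235 to 330, and the fourth is at about 260. The cap stands at roughly 0.008 m.

Request:
{"method": "step_arm", "body": {"plan": [{"rx": 0,"ry": 0,"rz": 0,"x": 0,"y": -0.0015,"z": 0.04,"gripper": 0.05},{"rx": 0,"ry": 0,"rz": 0,"x": 0,"y": -0.0015,"z": 0.073,"gripper": 0.05},{"rx": 0,"ry": 0,"rz": 0,"x": 0,"y": -0.0015,"z": 0.073,"gripper": 0.05},{"rx": 0,"ry": 0,"rz": 0,"x": 0,"y": -0.0015,"z": 0.073,"gripper": 0.0},{"rx": 0,"ry": 0,"rz": 0,"x": 0,"y": -0.0015,"z": 0.073,"gripper": 0.0},{"rx": 0,"ry": 0,"rz": 0,"x": 0,"y": -0.0015,"z": 0.073,"gripper": 0.0},{"rx": 0,"ry": 0,"rz": 0,"x": 0,"y": -0.0015,"z": 0.073,"gripper": 0.0},{"rx": 0,"ry": 0,"rz": 0,"x": 0,"y": -0.0015,"z": 0.073,"gripper": 0.0},{"rx": 0,"ry": 0,"rz": 0,"x": 0,"y": -0.0015,"z": 0.073,"gripper": 0.0}]}}

```text
time_s: 3.05
tool_pos: [0.5498, -0.1857, 0.1001]
tool_rot: [0.995, -0.105, 0.002, 0.0]
wrist_force: [-1.6, 0.4, 7.7]
finger_gap: 0.0111
grip_force: 59.7
```

Run:
```python
from h import *
s=env.read_state(); C=np.array([.5687,-.0884]); Y=np.array([.207,.978])
print(s["tool_pos"],(s["tool_pos"][:2]-C)@Y,s["finger_gap"],s["grip_force"],s["wrist_force"])
goto([.5555,-.1472,s["tool_pos"][2]],-12)
```

```text
[ 0.5498 -0.1857  0.1001] -0.09906764550512866 0.011076753521537757 59.67539191246033 [-1.5608  0.4468  7.7067]
shift [-0.0025 -0.0388 -0.    ] turn [ 0.0004 -0.0038 -0.0002] t 3.05
```

Request:
{"method": "step_arm", "body": {"plan": [{"rx": 0,"ry": 0,"rz": 0,"x": 0,"y": -0.01,"z": -0.002,"gripper": 0.0},{"rx": 0,"ry": 0,"rz": 0,"x": 0,"y": -0.02,"z": -0.002,"gripper": 0.0},{"rx": 0,"ry": 0,"rz": 0,"x": 0,"y": -0.03,"z": -0.002,"gripper": 0.0},{"rx": 0,"ry": 0,"rz": 0,"x": 0,"y": -0.037,"z": -0.002,"gripper": 0.0},{"rx": 0,"ry": 0,"rz": 0,"x": 0,"y": -0.037,"z": -0.002,"gripper": 0.0},{"rx": 0,"ry": 0,"rz": 0,"x": 0,"y": -0.037,"z": -0.002,"gripper": 0.0}]}}

```text
time_s: 3.55
tool_pos: [0.5577, -0.1482, 0.1003]
tool_rot: [0.995, -0.104, 0.002, -0.0]
wrist_force: [5.6, 0.0, -8.4]
finger_gap: 0.0111
grip_force: 60.6
```

Run:
```python
from h import *
s=env.read_state(); C=np.array([.5687,-.0884]); Y=np.array([.207,.978])
print(s["tool_pos"],(s["tool_pos"][:2]-C)@Y,s["finger_gap"],s["grip_force"],s["wrist_force"])
p=cams.camera("wrist"); s=cams.camera("scene")
cv2.imwrite("pics/w3.png",np.hstack([p["frame"][150:450,150:500],cv2.resize(s["frame"][220:300,150:270],(450,300),interpolation=2)])[:,:,::-1])
```

```text
[ 0.5577 -0.1482  0.1003] -0.060747724011639186 0.011080217399219869 60.55475056171417 [ 5.6247  0.0052 -8.448 ]
```

View pics/w3.png

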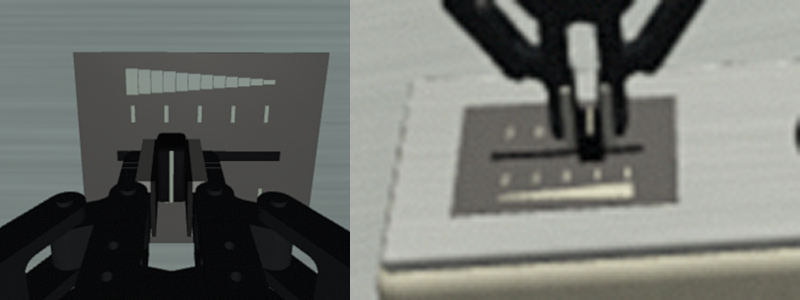

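The cap's white line is at column 170 and mark four's line is at 166, with marks 33 px apart (15 mm). The cap is about 1.8 mm short, so I'll slide it further and then release.

Request:
{"method": "step_arm", "body": {"plan": [{"rx": 0,"ry": 0,"rz": 0,"x": 0,"y": -0.0018,"z": 0.001,"gripper": 0.0},{"rx": 0,"ry": 0,"rz": 0,"x": 0,"y": -0.0018,"z": 0.001,"gripper": 0.0},{"rx": 0,"ry": 0,"rz": 0,"x": 0,"y": -0.0018,"z": 0.001,"gripper": 0.0},{"rx": 0,"ry": 0,"rz": 0,"x": 0,"y": -0.0018,"z": 0.001,"gripper": 0.05},{"rx": 0,"ry": 0,"rz": 0,"x": 0,"y": -0.0018,"z": 0.001,"gripper": 0.05},{"rx": 0,"ry": 0,"rz": 0,"x": 0,"y": -0.0018,"z": 0.001,"gripper": 0.05},{"rx": 0,"ry": 0,"rz": 0,"x": 0,"y": -0.0018,"z": 0.001,"gripper": 0.05},{"rx": 0,"ry": 0,"rz": 0,"x": 0,"y": -0.0018,"z": -0.03,"gripper": 0.05},{"rx": 0,"ry": 0,"rz": 0,"x": 0,"y": -0.0018,"z": -0.07,"gripper": 0.05},{"rx": 0,"ry": 0,"rz": 0,"x": 0,"y": -0.0018,"z": -0.1,"gripper": 0.0854},{"rx": 0,"ry": 0,"rz": 0,"x": 0,"y": -0.0018,"z": -0.12,"gripper": 0.0854},{"rx": 0,"ry": 0,"rz": 0,"x": 0,"y": -0.0018,"z": -0.12,"gripper": 0.0854}]}}

```text
time_s: 4.65
tool_pos: [0.5585, -0.1475, 0.2245]
tool_rot: [0.995, -0.104, 0.003, 0.0]
wrist_force: [0.2, -0.2, 0.3]
finger_gap: 0.0834
grip_force: 0.0
```

Run:
```python
from h import *
st=env.read_state();print(st["tool_pos"],st["qpos"],st["wrist_force"])
p=cams.camera("wrist"); s=cams.camera("top")
a=p["frame"][150:400,160:480]; b=cv2.resize(s["frame"][255:315,380:480],None,fx=4.2,fy=4.2,interpolation=2)[:250]
cv2.imwrite("pics/w4.png",np.hstack([a,b])[:,:,::-1])
C=np.array([.5687,-.0884]); Y=np.array([.207,.978]); X=np.array([.978,-.207])
for c in (p,s):
  for d in cams.trace(c,"fader_cap")[:1]:
    a,_,_=pts(c,d["mask"]); a=a[(a[:,2]>.094)&(a[:,2]<.11)]; b=a[:,:2]-C; print(d["p"],d["position"],len(a),a.mean(0),*(np.percentile(b@k,[2,98]) for k in(X,Y)))
for c in (p,s):
  q,u,v=pts(c,np.ones((480,640),bool)); m=(q[:,2]>.145)&(q[:,2]<.17)&(np.hypot(q[:,0]-.588,q[:,1])<.045); a=q[m]
  if len(a)>20: print("lid",len(a),cv2.minEnclosingCircle((a[:,:2]*1000).astype(np.float32)),a[:,2].max())
```

```text
[ 0.5585 -0.1475  0.2245] [ 0.3626  0.2036 -0.2089  1.6677  0.0445  1.268  -1.6352] [ 0.17   -0.2151  0.3002]
0.81 [323.3, 235.5] 525 [ 0.5564 -0.1473  0.0981] [-0.0121  0.0111] [-0.0666 -0.0542]
0.63 [428.2, 282.3] 94 [ 0.5545 -0.1476  0.0989] [-0.013   0.0101] [-0.0672 -0.055 ]
lid 8652 ((586.88623046875, 0.8604728579521179), 31.775114059448242) 0.16426585902909763
lid 976 ((587.4547119140625, -0.26228052377700806), 31.586349487304688) 0.1672360138862713
```

View pics/w4.png

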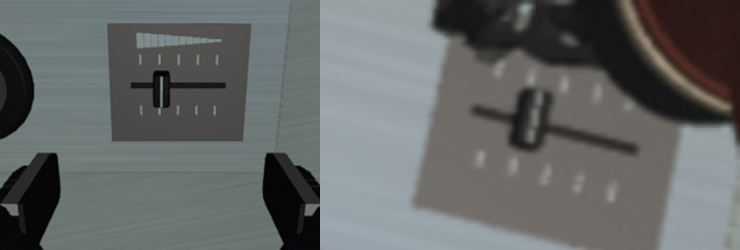

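The fader cap measures at y = -0.0604 in the mill frame, against -0.060 for mark four, and it stands in line with that mark in both views. Now I'll go to the lid.

Run:
```python
from h import *
goto([.587,.0005,.137],-12)
```

```text
shift [ 0.0001 -0.1509  0.0811] turn [-0.      0.0022  0.0002] t 4.85
```

Request:
{"method": "step_arm", "body": {"plan": [{"rx": 0,"ry": 0,"rz": 0,"x": 0,"y": -0.04,"z": 0,"gripper": 0.0854},{"rx": 0,"ry": 0,"rz": 0,"x": 0,"y": -0.08,"z": 0,"gripper": 0.0854},{"rx": 0,"ry": 0,"rz": 0,"x": 0,"y": -0.12,"z": 0,"gripper": 0.0854},{"rx": 0,"ry": 0,"rz": 0,"x": 0,"y": -0.151,"z": 0,"gripper": 0.0854},{"rx": 0,"ry": 0,"rz": 0,"x": 0,"y": -0.151,"z": 0,"gripper": 0.0854},{"rx": 0,"ry": 0,"rz": 0,"x": 0,"y": -0.151,"z": 0.02,"gripper": 0.0854}]}}

```text
time_s: 5.35
tool_pos: [0.5892, 0.0036, 0.2012]
tool_rot: [0.995, -0.102, 0.002, -0.001]
wrist_force: [0.4, -0.6, -0.4]
finger_gap: 0.0855
grip_force: 0.0
```

Run:
```python
from h import *
p=cams.camera("wrist"); cv2.imwrite("pics/w5.png",p["frame"][:,:,::-1])
q,u,v=pts(p,np.ones((480,640),bool)); m=(q[:,2]>.145)&(q[:,2]<.17)&(np.hypot(q[:,0]-.588,q[:,1])<.045); a=q[m]
if len(a)>20: print("lid",len(a),cv2.minEnclosingCircle((a[:,:2]*1000).astype(np.float32)),a[:,2].max())
print(env.read_state()["tool_pos"],env.read_state()["qpos"])
goto([.587,.0005,.137],-12)
```

```text
lid 9910 ((586.5479125976562, 1.4058934450149536), 31.461254119873047) 0.1648891245700114
[0.5865 0.0016 0.1949] [ 0.1781  0.2565 -0.3025  1.6707  0.0795  1.2309 -1.9195]
shift [0.001  0.001  0.0579] turn [0.0007 0.0043 0.0027] t 5.4
```

View pics/w5.png

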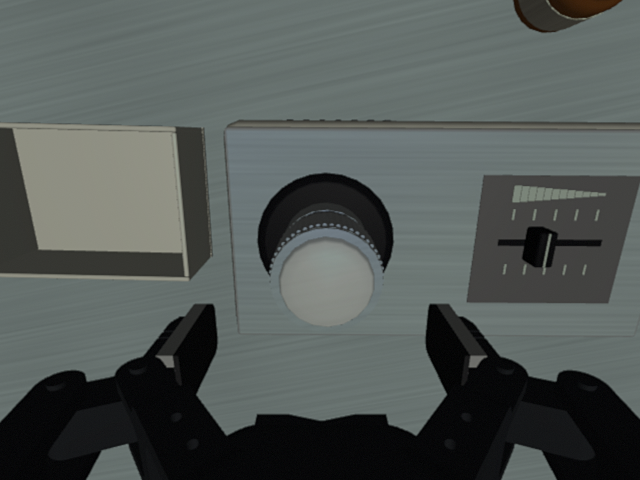

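The wrist view shows the dome at (327, 283), centred between the fingers, with clear space for them on both sides. I'll descend and grip.

Request:
{"method": "step_arm", "body": {"plan": [{"rx": 0,"ry": 0.004,"rz": 0,"x": 0.0005,"y": 0.0005,"z": 0.03,"gripper": 0.0854},{"rx": 0,"ry": 0.004,"rz": 0,"x": 0.0005,"y": 0.0005,"z": 0.057,"gripper": 0.0854},{"rx": 0,"ry": 0.004,"rz": 0,"x": 0.0005,"y": 0.0005,"z": 0.057,"gripper": 0.0854},{"rx": 0,"ry": 0.004,"rz": 0,"x": 0.0005,"y": 0.0005,"z": 0.057,"gripper": 0.0854},{"rx": 0,"ry": 0.004,"rz": 0,"x": 0.0005,"y": 0.0005,"z": 0.057,"gripper": 0.05},{"rx": 0,"ry": 0.004,"rz": 0,"x": 0.0005,"y": 0.0005,"z": 0.057,"gripper": 0.05},{"rx": 0,"ry": 0.004,"rz": 0,"x": 0.0005,"y": 0.0005,"z": 0.057,"gripper": 0.05},{"rx": 0,"ry": 0.004,"rz": 0,"x": 0.0005,"y": 0.0005,"z": 0.057,"gripper": 0.05},{"rx": 0,"ry": 0.004,"rz": 0,"x": 0.0005,"y": 0.0005,"z": 0.057,"gripper": 0.05}]}}

```text
time_s: 6.15
tool_pos: [0.5896, 0.0001, 0.145]
tool_rot: [0.995, -0.104, 0.004, -0.0]
wrist_force: [-1.1, -0.2, 5.6]
finger_gap: 0.059
grip_force: 63.0
```

Request:
{"method": "step_arm", "body": {"plan": [{"rx": 0,"ry": 0,"rz": 0,"x": 0,"y": 0,"z": 0,"gripper": 0.05},{"rx": 0,"ry": 0,"rz": 0,"x": 0,"y": 0,"z": 0,"gripper": 0.05},{"rx": 0,"ry": 0,"rz": 0,"x": 0,"y": 0,"z": 0,"gripper": 0.05}]}}

```text
time_s: 6.4
tool_pos: [0.5896, 0.0001, 0.145]
tool_rot: [0.995, -0.104, 0.004, -0.0]
wrist_force: [-1.1, 0.1, 5.6]
finger_gap: 0.0594
grip_force: 63.0
```

Request:
{"method": "step_arm", "body": {"plan": [{"rx": 0,"ry": 0,"rz": 0,"x": 0,"y": 0,"z": 0.002,"gripper": 0.05},{"rx": 0,"ry": 0,"rz": -0.06,"x": 0,"y": 0,"z": 0.002,"gripper": 0.05},{"rx": 0,"ry": 0,"rz": -0.12,"x": 0,"y": 0,"z": 0.002,"gripper": 0.05},{"rx": 0,"ry": 0,"rz": -0.18,"x": 0,"y": 0,"z": 0.002,"gripper": 0.05},{"rx": 0,"ry": 0,"rz": -0.18,"x": 0,"y": 0,"z": 0.002,"gripper": 0.05}]}}

```text
time_s: 6.82
tool_pos: [0.5903, 0.0011, 0.1447]
tool_rot: [1.0, -0.012, 0.005, -0.0]
wrist_force: [-5.3, 2.5, 16.7]
finger_gap: 0.0593
grip_force: 64.5
```

```bash
cat > lid.py <<'E'
from h import *
s=env.read_state(); print(s["time_s"],s["tool_pos"],R.from_quat(s["tool_rot"]).as_matrix()[:,0],"zax",R.from_quat(s["tool_rot"]).as_matrix()[:,2],s["wrist_force"],s["wrist_torque"],s["finger_gap"],s["grip_force"],s["qpos"][6])
for n in("top","scene"):
  p=cams.camera(n); q,u,v=pts(p,np.ones((480,640),bool)); m=(q[:,2]>.12)&(q[:,2]<.17)&(np.hypot(q[:,0]-.587,q[:,1])<.028)
  a=q[m]
  d=cams.trace(p,"collar")[:1]
  for d in d:
    b,_,_=pts(p,d["mask"]); print(n,d["p"],d["position"],len(b),b.max(0),np.median(b,0))
E
python3 lid.py
```

```text
6.8167 [0.5903 0.0011 0.1447] [ 0.9996 -0.0247  0.0097] zax [ 0.0097  0.0001 -1.    ] [-5.2954  2.5333 16.693 ] [0.5526 0.9237 0.3862] 0.059341481782693606 64.49516861670418 -1.756336242523758
scene 0.59 [293.5, 231.4] 930 [0.6224 0.1198 0.166 ] [ 0.6083 -0.0032  0.1518]
```

Request:
{"method": "step_arm", "body": {"plan": [{"rx": 0,"ry": 0,"rz": -0.05,"x": 0,"y": 0,"z": 0,"gripper": 0.05},{"rx": 0,"ry": 0,"rz": -0.1,"x": 0,"y": 0,"z": 0,"gripper": 0.05},{"rx": 0,"ry": 0,"rz": -0.15,"x": 0,"y": 0,"z": 0,"gripper": 0.05},{"rx": 0,"ry": 0,"rz": -0.15,"x": 0,"y": 0,"z": 0,"gripper": 0.05}]}}

```text
time_s: 7.35
tool_pos: [0.5903, 0.0015, 0.1447]
tool_rot: [0.998, 0.062, 0.005, 0.0]
wrist_force: [-4.4, 2.8, 17.6]
finger_gap: 0.0594
grip_force: 64.5
```

Request:
{"method": "step_arm", "body": {"plan": [{"rx": 0,"ry": 0,"rz": -0.05,"x": 0,"y": 0,"z": 0,"gripper": 0.05},{"rx": 0,"ry": 0,"rz": -0.1,"x": 0,"y": 0,"z": 0,"gripper": 0.05},{"rx": 0,"ry": 0,"rz": -0.15,"x": 0,"y": 0,"z": 0,"gripper": 0.05},{"rx": 0,"ry": 0,"rz": -0.15,"x": 0,"y": 0,"z": 0,"gripper": 0.05}]}}

```text
time_s: 7.68
tool_pos: [0.5904, 0.0018, 0.1446]
tool_rot: [0.991, 0.137, 0.005, 0.0]
wrist_force: [-2.8, 4.4, 16.1]
finger_gap: 0.059
grip_force: 64.4
```

Request:
{"method": "step_arm", "body": {"plan": [{"rx": 0,"ry": 0,"rz": -0.05,"x": 0,"y": 0,"z": 0,"gripper": 0.05},{"rx": 0,"ry": 0,"rz": -0.1,"x": 0,"y": 0,"z": 0,"gripper": 0.05},{"rx": 0,"ry": 0,"rz": -0.15,"x": 0,"y": 0,"z": 0,"gripper": 0.05},{"rx": 0,"ry": 0,"rz": -0.15,"x": 0,"y": 0,"z": 0,"gripper": 0.05}]}}

```text
time_s: 8.02
tool_pos: [0.5903, 0.0025, 0.1447]
tool_rot: [0.977, 0.211, 0.005, 0.0]
wrist_force: [-3.5, 5.5, 16.5]
finger_gap: 0.059
grip_force: 64.4
```

Request:
{"method": "step_arm", "body": {"plan": [{"rx": 0,"ry": 0,"rz": -0.05,"x": 0,"y": 0,"z": 0,"gripper": 0.05},{"rx": 0,"ry": 0,"rz": -0.1,"x": 0,"y": 0,"z": 0,"gripper": 0.05},{"rx": 0,"ry": 0,"rz": -0.15,"x": 0,"y": 0,"z": 0,"gripper": 0.05},{"rx": 0,"ry": 0,"rz": -0.15,"x": 0,"y": 0,"z": 0,"gripper": 0.05}]}}

```text
time_s: 8.35
tool_pos: [0.59, 0.0033, 0.1447]
tool_rot: [0.959, 0.284, 0.005, 0.0]
wrist_force: [-5.0, 6.3, 17.6]
finger_gap: 0.0594
grip_force: 64.5
```

Request:
{"method": "step_arm", "body": {"plan": [{"rx": 0,"ry": 0,"rz": -0.05,"x": 0,"y": 0,"z": 0,"gripper": 0.05},{"rx": 0,"ry": 0,"rz": -0.1,"x": 0,"y": 0,"z": 0,"gripper": 0.05},{"rx": 0,"ry": 0,"rz": -0.15,"x": 0,"y": 0,"z": 0,"gripper": 0.05},{"rx": 0,"ry": 0,"rz": -0.15,"x": 0,"y": 0,"z": 0,"gripper": 0.05}]}}

```text
time_s: 8.68
tool_pos: [0.5895, 0.0033, 0.1446]
tool_rot: [0.935, 0.355, 0.004, 0.0]
wrist_force: [-7.2, 6.8, 19.3]
finger_gap: 0.0588
grip_force: 64.7
```

Request:
{"method": "step_arm", "body": {"plan": [{"rx": 0,"ry": 0,"rz": -0.05,"x": 0,"y": 0,"z": 0,"gripper": 0.05},{"rx": 0,"ry": 0,"rz": -0.1,"x": 0,"y": 0,"z": 0,"gripper": 0.05},{"rx": 0,"ry": 0,"rz": -0.15,"x": 0,"y": 0,"z": 0,"gripper": 0.05},{"rx": 0,"ry": 0,"rz": -0.15,"x": 0,"y": 0,"z": 0,"gripper": 0.05}]}}

```text
time_s: 9.02
tool_pos: [0.5895, 0.0034, 0.1447]
tool_rot: [0.906, 0.424, 0.004, 0.001]
wrist_force: [-8.1, 8.3, 19.8]
finger_gap: 0.0591
grip_force: 64.6
```

Request:
{"method": "step_arm", "body": {"plan": [{"rx": 0,"ry": 0,"rz": -0.05,"x": 0,"y": -0.002,"z": 0,"gripper": 0.05},{"rx": 0,"ry": 0,"rz": -0.1,"x": 0,"y": -0.002,"z": 0,"gripper": 0.05},{"rx": 0,"ry": 0,"rz": -0.15,"x": 0,"y": -0.002,"z": 0,"gripper": 0.05},{"rx": 0,"ry": 0,"rz": -0.15,"x": 0,"y": -0.002,"z": 0,"gripper": 0.05}]}}

```text
time_s: 9.35
tool_pos: [0.5891, 0.004, 0.1448]
tool_rot: [0.871, 0.491, 0.005, 0.002]
wrist_force: [-2.5, 6.8, 16.5]
finger_gap: 0.0589
grip_force: 64.2
```

Request:
{"method": "step_arm", "body": {"plan": [{"rx": 0,"ry": 0,"rz": -0.05,"x": 0,"y": 0,"z": 0,"gripper": 0.05},{"rx": 0,"ry": 0,"rz": -0.1,"x": 0,"y": 0,"z": 0,"gripper": 0.05},{"rx": 0,"ry": 0,"rz": -0.15,"x": 0,"y": 0,"z": 0,"gripper": 0.05},{"rx": 0,"ry": 0,"rz": -0.15,"x": 0,"y": 0,"z": 0,"gripper": 0.05}]}}

```text
time_s: 9.68
tool_pos: [0.5877, 0.003, 0.1431]
tool_rot: [0.832, 0.554, 0.003, 0.002]
wrist_force: [-3.7, 3.8, 7.6]
finger_gap: 0.0591
grip_force: 64.6
```

Height dropped and the push fell to 7.6 N, so the keyways appear to be over the pins. I'll push down.

Request:
{"method": "step_arm", "body": {"plan": [{"rx": 0,"ry": 0,"rz": 0,"x": 0,"y": 0,"z": 0.002,"gripper": 0.05},{"rx": 0,"ry": 0,"rz": 0,"x": 0,"y": 0,"z": 0.004,"gripper": 0.05},{"rx": 0,"ry": 0,"rz": 0,"x": 0,"y": 0,"z": 0.004,"gripper": 0.05},{"rx": 0,"ry": 0,"rz": 0,"x": 0,"y": 0,"z": 0.004,"gripper": 0.05}]}}

```text
time_s: 10.02
tool_pos: [0.588, 0.0031, 0.1413]
tool_rot: [0.833, 0.554, 0.003, 0.002]
wrist_force: [-10.0, 2.8, 25.9]
finger_gap: 0.0595
grip_force: 66.8
```

Request:
{"method": "step_arm", "body": {"plan": [{"rx": 0,"ry": 0,"rz": -0.02,"x": -0.001,"y": -0.002,"z": 0,"gripper": 0.05},{"rx": 0,"ry": 0,"rz": -0.04,"x": -0.001,"y": -0.002,"z": 0.0,"gripper": 0.05},{"rx": 0,"ry": 0,"rz": -0.04,"x": -0.001,"y": -0.002,"z": 0.001,"gripper": 0.05},{"rx": 0,"ry": 0,"rz": -0.04,"x": -0.001,"y": -0.002,"z": 0.001,"gripper": 0.05}]}}

```text
time_s: 10.35
tool_pos: [0.5874, 0.0035, 0.1396]
tool_rot: [0.822, 0.57, 0.005, 0.003]
wrist_force: [1.3, 6.0, 11.3]
finger_gap: 0.0596
grip_force: 64.9
```

```bash
python3 lid.py
```

```text
10.35 [0.5874 0.0035 0.1396] [0.3501 0.9367 0.005 ] zax [ 0.0115  0.001  -0.9999] [ 1.3034  5.9752 11.2563] [ 1.2659 -0.3261  0.4134] 0.05959262146620303 64.93807876249775 -0.573915114946645
scene 0.73 [286.8, 236.0] 646 [0.6398 0.0706 0.1875] [ 0.6061 -0.0103  0.1388]
```

Request:
{"method": "step_arm", "body": {"plan": [{"rx": 0,"ry": 0,"rz": 0,"x": 0.001,"y": 0,"z": 0.002,"gripper": 0.05},{"rx": 0,"ry": 0,"rz": 0,"x": 0.001,"y": 0,"z": 0.004,"gripper": 0.05},{"rx": 0,"ry": 0,"rz": 0,"x": 0.001,"y": 0,"z": 0.005,"gripper": 0.05},{"rx": 0,"ry": 0,"rz": 0,"x": 0.001,"y": 0,"z": 0.005,"gripper": 0.05}]}}

```text
time_s: 10.88
tool_pos: [0.5878, 0.0038, 0.1362]
tool_rot: [0.822, 0.57, 0.005, 0.003]
wrist_force: [-6.1, 4.1, 28.0]
finger_gap: 0.0588
grip_force: 66.5
```

Request:
{"method": "step_arm", "body": {"plan": [{"rx": 0,"ry": 0,"rz": 0,"x": 0,"y": -0.001,"z": 0.001,"gripper": 0.05},{"rx": 0,"ry": 0,"rz": 0,"x": 0,"y": -0.001,"z": 0.002,"gripper": 0.05},{"rx": 0,"ry": 0,"rz": 0,"x": 0,"y": -0.001,"z": 0.002,"gripper": 0.05},{"rx": 0,"ry": 0,"rz": 0,"x": 0,"y": -0.001,"z": 0.002,"gripper": 0.05}]}}

```text
time_s: 11.22
tool_pos: [0.5878, 0.0039, 0.1361]
tool_rot: [0.822, 0.57, 0.005, 0.004]
wrist_force: [-7.4, 2.1, 41.5]
finger_gap: 0.0588
grip_force: 67.8
```

```bash
python3 lid.py
python3 - <<'E'
from h import *
p=cams.camera("scene"); w=cams.camera("wrist")
cv2.imwrite("pics/s6.png",np.hstack([cv2.resize(p["frame"][195:295,220:360],(420,300),interpolation=2),cv2.resize(w["frame"],(380,300))])[:,:,::-1])
C=np.array([.5687,-.0884]); Y=np.array([.207,.978])
for c in (p,w):
  for d in cams.trace(c,"fader_cap")[:1]:
    a,_,_=pts(c,d["mask"]); a=a[(a[:,2]>.094)&(a[:,2]<.11)]; print("cap",d["p"],np.percentile((a[:,:2]-C)@Y,[2,98]))
E
```

```text
11.2167 [0.5878 0.0039 0.1361] [0.3512 0.9363 0.0041] zax [ 0.0139 -0.0008 -0.9999] [-7.3915  2.0724 41.4508] [0.7673 2.8732 0.4753] 0.05884238292370374 67.76068988372572 -0.5795226279112502
scene 0.92 [288.4, 238.0] 613 [0.6417 0.0536 0.1829] [ 0.6068 -0.0138  0.1352]Traceback (most recent call last):
  File "<stdin>", line 7, in <module>
    return _quantile_unchecked(
        a, q, axis, out, overwrite_input, method, keepdims, weights)
    return _ureduce(a,
                    func=_quantile_ureduce_func,
    ...<5 lines>...
                    overwrite_input=overwrite_input,
                    method=method)
    r = func(a, **kwargs)
    result = _quantile(arr,
                       quantiles=q,
    ...<2 lines>...
                       out=out,
                       weights=wgt)
    slices_having_nans = np.isnan(arr[-1, ...])
                                  ~~~^^^^^^^^^
IndexError: index -1 is out of bounds for axis 0 with size 0
```

View pics/s6.png

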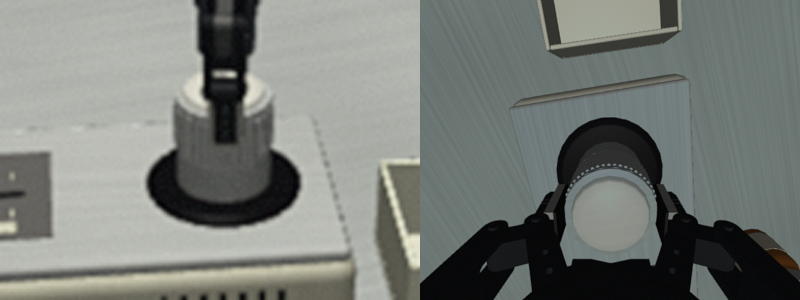

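The gripped lid shows no visible gap to the cup in the scene view, and the wrist view has the dome central at about (612, 210). I'll check its height and the fader.

Run:
```python
from h import *
C=np.array([.5687,-.0884]); Y=np.array([.207,.978])
for n in("wrist","scene","top"):
  p=cams.camera(n); q,u,v=pts(p,np.ones((480,640),bool))
  a=q[(np.hypot(q[:,0]-.587,q[:,1]-.001)<.02)&(q[:,2]>.13)&(q[:,2]<.17)]
  print(n,len(a),np.percentile(a[:,2],[50,90,98]) if len(a) else "")
  b=q[(q[:,2]>.094)&(q[:,2]<.104)&(abs(q[:,0]-.556)<.02)&(abs(q[:,1]+.148)<.03)]
  if len(b)>5: print("cap",len(b),np.percentile((b[:,:2]-C)@Y,[2,98]))
  for d in cams.trace(p,"dome_top")[:1]:
    a,_,_=pts(p,d["mask"]); h,e=np.histogram(a[:,2],np.arange(.13,.175,.003)); print(d["p"],h)
s=env.read_state(); print(s["tool_pos"],s["wrist_force"])
```

```text
wrist 7985 [0.1533 0.1542 0.1548]
0.89 [ 277  301  331  565  655 4562 2065 8897 1286    0    0    0    0    0]
scene 41 [0.1543 0.1555 0.156 ]
cap 67 [-0.064  -0.0527]
0.84 [36 27 32 31 35 71 45 62 24  0  0  0  0  0]
top 0 
0.65 [0 0 0 0 0 0 0 0 0 0 0 0 0 0]
[0.5878 0.0039 0.1361] [-7.8457  2.4549 40.9232]
```

Request:
{"method": "step_arm", "body": {"plan": [{"rx": 0,"ry": 0,"rz": 0,"x": 0,"y": 0,"z": -0.0015,"gripper": 0.05},{"rx": 0,"ry": 0,"rz": 0,"x": 0,"y": 0,"z": -0.0015,"gripper": 0.05},{"rx": 0,"ry": 0,"rz": 0,"x": 0,"y": 0,"z": -0.0015,"gripper": 0.05},{"rx": 0,"ry": 0,"rz": 0,"x": 0,"y": 0,"z": -0.0015,"gripper": 0.05}]}}

```text
time_s: 12.2
tool_pos: [0.5877, 0.0039, 0.1362]
tool_rot: [0.822, 0.57, 0.005, 0.004]
wrist_force: [-3.5, 2.3, 28.5]
finger_gap: 0.0592
grip_force: 66.6
```

```bash
python3 -c "
from h import *
s=env.read_state(); print(s['tool_pos'],s['wrist_force'],s['grip_force'])
if s['tool_pos'][2]<.1366 and s['wrist_force'][2]>20: print(order.sign_off())"
```

```text
[0.5877 0.0039 0.1362] [-3.4771  2.2519 28.4847] 66.58473917632364
the job is handed in; nothing more can be done
None
```

Job handed in at about 12 s, with no verdict returned: the fader measures within about 1.5 mm of the fourth mark, and the lid is keyed, about 9 mm down (fully home), and still gripped and pressed with about 28 N; the arm was kept clear of the bowl, jar and tub, but I did not re-measure them.

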